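Spin down the loose wing nut on the loaf mould

TASK

One of the two brass wing nuts that clamp the lid of the steel loaf mould has come loose and stands up off the lid. Spin it clockwise with fingertip pushes against its wings, stroke after stroke, until it stops fully home against the lid; do not grip the nut. Do not lift the mould or shove it about, leave the other wing nut tight and the things around undisturbed, and finish clear of everything.

Things in the scene. Friction and masses are not known exactly. Their poses are not given: they have to be found in the camera images.
- mould: Closed steel loaf mould standing loose on the worktop on rubber feet, at any yaw, about 2.4 kg: lid 102 x 226 mm, its top 64 mm above the origin. Origin: centre of the underside; x across the mould, y along it, z up. Two studs with brass wing nuts stand on the lid at y = +68 mm (the LOOSE nut) and y = -68 mm (the tight one).
- loose_stud (a point): Foot of the loose nut's stud, on the lid's top face (stud 8 mm thick, 32 mm tall, vertical). Axes as the mould's; -y points to the mould's middle.
- tight_stud (a point): The same for the stud of the nut that is already tight.
- loose_bow (a point): Middle of the fixed carrying bow beyond the loose nut, 37 mm outside the stud: 8 mm round bar over x = -36 to 36 mm, 29 mm high above the lid. A finger has room on the nut's side toward the mould's middle and on its two flanks, but hardly between nut and bow. The other end has the same bow.
- screen_corner (a point): Fixed computer screen, 0.42 m tall, 35 mm thick, standing askew at the back: this is a point on the worktop under its near right-hand corner. From here it runs back and to the left, to 0.38 m further in +x and 0.29 m in +y (round foot behind its middle). It stands between the robot's start pose and the mould: swing the arm past it on the robot's side, within about 0.42 m of the base axis.
- nut_loose (a joint): Turn of the loose wing nut, rad, still unscrewed: 0 = fully home, stopped dead on the lid; positive = anticlockwise from above (starts 4.5 to 7.5). Clockwise tightens. Sinks 6 mm a turn, turns easily (0.025 N m, about 1.2 N at 21 mm radius), stays where left. Wings: 64 mm tip to tip, 5 mm thick, 5 to 26 mm above the nut's underside, which is 1.2 mm over the lid when home.
- loose_push_faces: The two wing faces of the loose nut that are pushed to tighten it: the +y face of the wing at +x, the -y face of the wing at -x. Origin: on the nut's axis at its underside; x along the wings (to both sides, +-7 to +-32 mm from the axis), z up. Turns and sinks with the nut. At home its x axis is turned 50 deg anticlockwise from the mould's x.
- loose_back_faces: The two other wing faces of the loose nut (same origin and axes): pushing these loosens it. Touching these and the tightening faces at once, over 1.5 N on each, counts as gripping the nut.
- nut_tight (a joint): The same for the other wing nut (same shape and thread), already tight: starts at 0 = home and shall stay there.
- spice_jar: Bystander, loose: spice jar with a red cap, 45 mm across, 106 mm tall. Origin: centre of its underside as placed.
- lemon: Bystander, loose: yellow lemon, 78x55x56 mm. Origin: centre of its underside as placed.
- small_bowl: Bystander, loose: small white bowl, 115 mm across, 56 mm tall. Origin: centre of its underside as placed.
- teaspoon: Bystander, loose: steel teaspoon, 130x26x11 mm. Origin: centre of its underside as placed.

How it is judged:
By the outcome, as a careful person would: the job done as asked, in the order asked, and still so for the second after the job is handed in, with the robot touching nothing.
It also fails if it takes over 58 s, if anything falls off the work surface, if the arm or the gripper's body presses on something with over 40 N, if the wrist force passes 120 N, or if a joint passes its speed limit or range.

ROBOT

A 7-joint arm with a two-finger parallel gripper is mounted at the origin on a cart in front of the work surface, level with it; the furniture and walls round the work are solid. World frame = base frame: x ahead of the robot, y to its left, z up, the work surface at z = 0. Lengths are in m, angles in degrees, forces in N, time in s.
With the tool pointing down it reaches from about 0.35 to 0.9 m from the base axis. Payload 19.9 kg.
Tool frame: the origin (TCP) lies midway between the tips of the shut fingers; the grasp point (between the pads) lies 19 mm behind it; z points along the fingers, y is the line along which they close (so a half turn about z gives the same grasp; the last joint's range is limited). The gripper opens to 94 mm and grips with 3 to 60 N. Pads are 16 mm wide; open, the fingers measure 119 mm over their backs; the gripper's body (75 mm by 177 mm) begins 78 mm behind the grasp point.
Start: joints at [-75.201, 23.915, -0.59, 92.452, 0.269, 63.638, -3.037], TCP at [0.185, 0.597, 0.185] pointing down, gripper open.
Joint ranges: [-161.28, 161.28], [-22.2, 115.67], [-73.04, 71.86], [3.21, 147.25], [-68.34, 248.33], [10.77, 114.83], [-161.83, 161.83]. Speed limits (degrees/s): [108.29, 108.29, 136.94, 136.94, 172.46, 172.46, 172.46].

INTERFACE

Orientations are given as [roll, pitch, yaw] about the fixed x, y, z axes, in that order (R = Rz(yaw) Ry(pitch) Rx(roll)).
In Python, from rig import get_obs, read_camera, job_done gives the robot as it stands. The module is installed in compiled form; this text tells all that it offers.
- The arm moves only by the tool carry_out, never from a script. Its argument "series" is a list that holds one entry, the list of rows, each a list of 6 numbers: the shift along the tool's x, y, z each as a share of 25 mm, from -1 to 1, then the turn, a rotation vector about the tool's x, y, z each as a share of 0.15 rad, from -1 to 1. A call has 1 to 8 rows; each row shifts and turns the commanded pose from where the row before left it, along the tool's axes as they then stand; what a row does not reach is not made up. A row lasts 1/8 s, in which the tool goes at most 62.5 mm and 10.7 degrees, less where a joint would pass 70% of its speed; a pose out of reach is approached as far as the arm can. A call with a number of a shift or a turn outside -1 to 1 is refused whole. A call with a gripper value outside its range is refused whole. "gripper" is the closure, from 0 (fully open) to 1 (shut), set as the call begins (left out, the last holds). The fingers move at their own pace and stop on an object; "squeeze" is the grip in N (left out, the last holds). Time passes only in rows, so rows that do not move let the fingers close. It gives the time, the measured TCP pose, the force, the opening and the grip force at its end, in the units of the state.
- get_obs(): the state, without advancing time (a new reading comes with each control period).
- read_camera(name): name is "side" or "top" or "wrist"; returns a dict with "frame" (420x560x3 uint8, blue, green, red), "range_z" (420x560 float32, m along the optical axis (not along the pixel's ray), 0 where there is no reading), "intrinsics" (3x3 intrinsics, pixels), "T" (4x4, takes a point from camera to world coordinates); the wrist camera has in their place "hand_eye" (4x4, takes a point from camera to tool coordinates, whose origin is the TCP and whose axes are the flange's). Camera axes: x right, y down, z forward; pixel columns grow to the right and rows downward; lengths in m; the calibration is good to about 2 mm. A picture is of the moment at which its call begins: read the wrist's pose just before it.
- job_done(): hands the job in; it is judged then, once.
The state is a dict: "t": time; "joint_pos": joint angles; "joint_vel": joint speeds; "effort": joint torques, N m; "ee_pos": TCP position; "eef_rot": TCP orientation; "wrist_force": force on the tool from outside, world axes, zero at the start; "wrist_torque": the same for the moment, N m; "finger_gap": finger opening in m; "finger_force": force on a finger pad.
Only numpy, scipy, OpenCV 4.12 (cv2) and the standard library are available. Lean on these libraries where they do the work, as an engineer would, in place of code of your own. Each camera call takes 0.05 s, during which the arm holds its last target. There are 200 camera calls.

## Working session

There is one attempt and no reset: what is moved stays moved. The work goes in short steps, Python scripts to look and compute and a tool call to move; the robot and the scene stay as the last step left them, time stands still between calls to the robot, and variables do not carry over. Pictures are saved under pics/ and viewed, at most 10 in all, crops included, and the job is handed in when it is done.

Besides the shell and the picture viewer there is one more tool, called after ">>>" as a command line: name --argument value ..., lists and objects as JSON in quotes. carry_out: Moves the arm, as the interface text tells. Its arguments: {"type":"object","properties":{"series":{"type":"array"},"gripper":{"type":"number"},"squeeze":{"type":"number"}},"required":["series"]}

```bash
mkdir -p pics; ls; python3 - <<'E'
from rig import *
import cv2,numpy as np
o=get_obs();print(o)
for n in("top","side"):
    c=read_camera(n);cv2.imwrite(f"pics/{n}0.png",c["frame"]);np.savez(f"{n}0.npz",**c)
    print(n,c["intrinsics"],c["T"])
E
```

```text
pics
{'t': 0.0, 'joint_pos': array([-75.20074965,  23.9463837 ,  -0.59210998,  92.48517859,
         0.2684721 ,  63.63919129,  -3.03648837]), 'joint_vel': array([ 0.04453141,  0.06176827, -0.08239136, -0.05322844, -0.07570016,
        0.00326287,  0.09482232]), 'effort': array([ 2.35394427e-04, -8.51239944e+01,  6.38696104e-01, -4.26008070e+01,
       -4.88341553e-02,  1.85122120e-02,  9.08200695e-05]), 'ee_pos': array([0.18445   , 0.59673793, 0.18454573]), 'eef_rot': array([-1.79930734e+02,  3.76200987e-03,  1.62824911e+02]), 'wrist_force': array([0.62298032, 0.9022593 , 0.39732459]), 'wrist_torque': array([-0.03135417, -0.00834206,  0.02350944]), 'finger_force': 0.0, 'finger_gap': 0.09427081659182307}
top [[466.39242634   0.         280.03761921]
 [  0.         466.39242634 222.36756762]
 [  0.           0.           1.        ]] [[-0.01864866 -0.99249516  0.12085358  0.32337336]
 [-0.9998186   0.01804379 -0.00609754  0.04474519]
 [ 0.00387112 -0.12094537 -0.99265162  1.56004145]
 [ 0.          0.          0.          1.        ]]
side [[456.54819436   0.         280.75705857]
 [  0.         456.54819436 204.89032301]
 [  0.           0.           1.        ]] [[-0.99959267 -0.02811966  0.00487702  0.52102686]
 [-0.01465221  0.35899752 -0.93322349  1.49568341]
 [ 0.02449109 -0.93291482 -0.35926331  0.64712968]
 [ 0.          0.          0.          1.        ]]
```

View pics/top0.png

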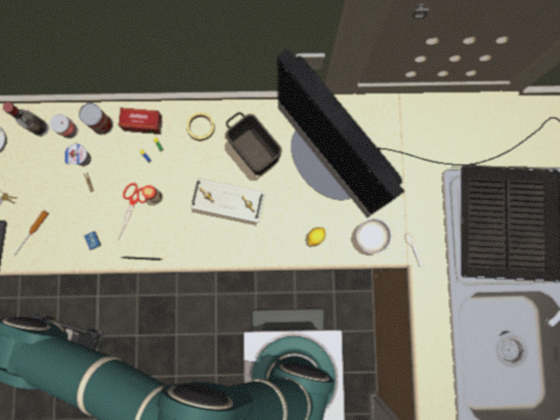

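View pics/side0.png

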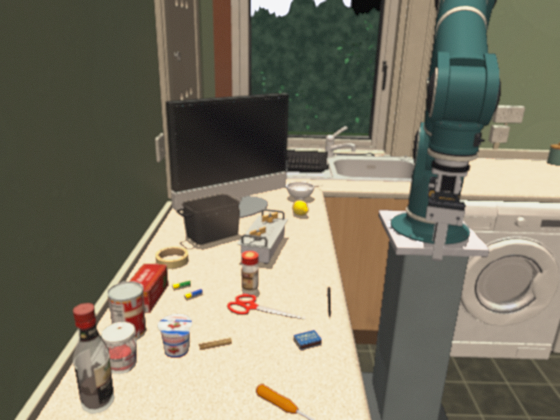

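Top view: the mould is at px (228,201), with wing nuts near (207,196) and (248,203). The screen is at upper right, the jar at (150,195) and the lemon at (317,236). The side view shows the mould at (265,235). Next I'll measure the lid and nuts.

```bash
cat > h.py <<'E'
import numpy as np,cv2
def cloud(c,T=None):
    K=c["intrinsics"];z=c["range_z"].astype(float)
    v,u=np.indices(z.shape)
    P=np.stack([(u-K[0,2])/K[0,0]*z,(v-K[1,2])/K[1,1]*z,z,np.ones_like(z)],-1)
    return (P@(c["T"] if T is None else T).T)[...,:3]
def ray(c,u,v,h,T=None):
    T=c["T"] if T is None else T
    d=T[:3,:3]@np.linalg.inv(c["intrinsics"])@np.array([u,v,1.]);o=T[:3,3]
    return o+d*(h-o[2])/d[2]
E
python3 - <<'E'
from h import *
c=np.load("top0.npz");P=cloud(c)
m=np.zeros((420,560),bool);m[170:235,180:275]=1
m&=(c["range_z"]>0)
lid=m&(abs(P[...,2]-.064)<.009)
print(lid.sum(),np.median(P[lid][:,2]))
r=cv2.minAreaRect(P[lid][:,:2].astype(np.float32));print("lid",r)
print("z table",np.median(P[240:255,200:260][...,2]))
hsv=cv2.cvtColor(c["frame"],cv2.COLOR_BGR2HSV)
b=m&(hsv[...,1]>90)&(P[...,2]>.06)
n,l,s,ce=cv2.connectedComponentsWithStats(b.astype(np.uint8))
for i in range(1,n):
    if s[i,4]>8: print(s[i],ce[i],P[l==i].mean(0),P[l==i][:,2].max(),np.sort(P[l==i][:,2])[-15:].round(4))
crop=c["frame"][165:240,170:285]
a=cv2.resize(crop,None,fx=6,fy=6,interpolation=cv2.INTER_CUBIC)
cv2.imwrite("pics/c1.png",a)
c=np.load("side0.npz")
cv2.imwrite("pics/c2.png",cv2.resize(c["frame"][200:275,230:300],None,fx=8,fy=8,interpolation=cv2.INTER_CUBIC))
# obstacles tall
c=np.load("top0.npz")
for n,(u0,u1,v0,v1) in dict(jar=(140,162,183,205),lemon=(305,328,225,247),pan=(226,282,112,175)).items():
    q=P[v0:v1,u0:u1].reshape(-1,3);q=q[q[:,2]>.02];print(n,q.min(0),q.max(0))
E
```

```text
1923 0.06461762577584418
lid ((0.6162921190261841, 0.1949886977672577), (0.22656895220279694, 0.17281262576580048), 77.46678924560547)
z table 0.000483017235662353
[205 193   8   8  24] [208.33333333 196.58333333] [0.59020228 0.26381986 0.08596789] 0.101601504452566 [0.0863 0.0865 0.0871 0.0884 0.0888 0.0893 0.0907 0.0917 0.0926 0.0937
 0.094  0.097  0.1003 0.1003 0.1016]
[246 203   7   7  18] [249.11111111 205.61111111] [0.55932541 0.13382439 0.08138302] 0.0913360640767753 [0.0776 0.0783 0.0789 0.079  0.0804 0.0804 0.0814 0.082  0.0851 0.0862
 0.0864 0.0867 0.0873 0.0883 0.0913]
jar [0.32337336 0.04474519 0.02225107] [0.62769966 0.47157531 1.56004145]
lemon [ 0.32337336 -0.11275724  0.02435332] [0.49196695 0.04474519 1.56004145]
pan [0.32337336 0.02539238 0.02037351] [0.87712424 0.20429062 1.56004145]
```

View pics/c1.png

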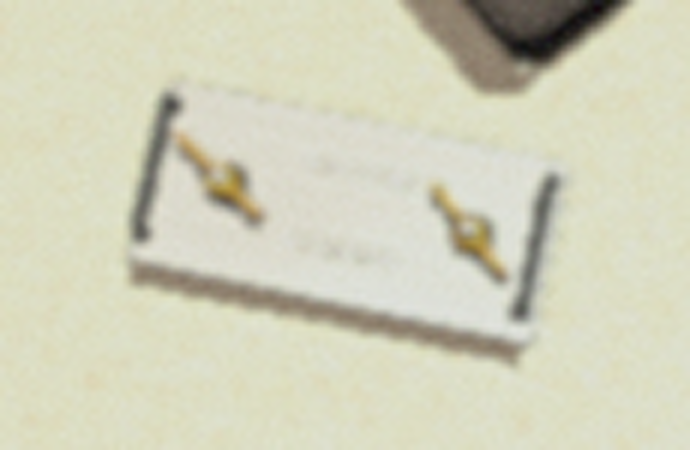

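View pics/c2.png

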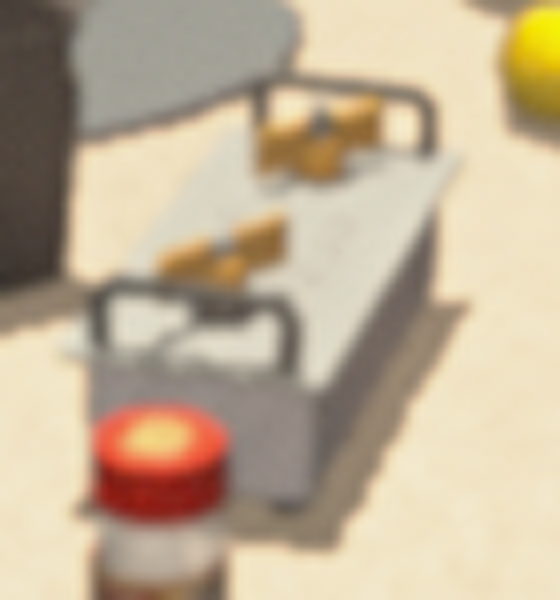

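The crops show the loose-nut candidate at the left, c1 (228,185). By depth it sits higher, with its top at about 0.10 against 0.091, and in c2 the stud sticks out less above it. The right nut at (470,235) has its wings about 38° from world x, which matches the stated home angle. I'll move over the left nut and look with the wrist camera.

>>> carry_out --series '[[[-0.876,-0.358,-0.1,0,0,0],[-0.876,-0.358,-0.1,0,0,0],[-0.876,-0.358,-0.1,0,0,0],[-0.876,-0.358,-0.1,0,0,0],[-0.876,-0.358,-0.1,0,0,0],[-0.876,-0.358,-0.1,0,0,0],[-0.876,-0.358,-0.1,0,0,0],[-0.876,-0.358,-0.1,0,0,0]]]' --gripper 0.7

```text
t: 1.1
ee_pos: [0.3322, 0.4754, 0.2053]
eef_rot: [-180.0, 0.0, 162.8]
wrist_force: [-0.6, 0.2, -0.3]
finger_gap: 0.028
finger_force: 0.0
```

>>> carry_out --series '[[[-0.876,-0.358,0,0,0,0],[-0.876,-0.358,0,0,0,0],[-0.876,-0.358,0,0,0,0],[-0.876,-0.358,0,0,0,0],[-0.876,-0.358,0,0,0,0],[-0.876,-0.358,0,0,0,0],[-0.876,-0.358,0,0,0,0],[-0.876,-0.358,0,0,0,0]]]'

```text
t: 2.1
ee_pos: [0.4781, 0.355, 0.2052]
eef_rot: [-180.0, 0.0, 162.8]
wrist_force: [0.2, -0.2, 0.2]
finger_gap: 0.0285
finger_force: 0.0
```

>>> carry_out --series '[[[-0.876,-0.358,0,0,0,0],[-0.876,-0.358,0,0,0,0],[-0.876,-0.358,0,0,0,0],[-0.876,-0.358,0,0,0,0],[0,0,0,0,0,0],[0,0,0,0,0,0]]]'

```text
t: 2.85
ee_pos: [0.5498, 0.2966, 0.2051]
eef_rot: [-180.0, -0.0, 162.8]
wrist_force: [-0.1, 0.2, 0.1]
finger_gap: 0.0279
finger_force: 0.0
```

```bash
python3 - <<'E'
from rig import *
import cv2,numpy as np
from scipy.spatial.transform import Rotation as R
o=get_obs();c=read_camera("wrist");cv2.imwrite("pics/w1.png",c["frame"])
T=np.eye(4);T[:3,:3]=R.from_euler("xyz",o["eef_rot"],degrees=True).as_matrix();T[:3,3]=o["ee_pos"]
np.savez("w1.npz",T=T@c["hand_eye"],**{k:c[k] for k in("frame","range_z","intrinsics","hand_eye")})
print(o["joint_pos"],o["ee_pos"],o["eef_rot"],o["finger_gap"],o["wrist_force"],o["wrist_torque"]);print(c["hand_eye"])
E
```

```text
[-38.96923308  23.09514249  10.4031453   91.53089844  -4.46324381
  65.79945577  45.2650459 ] [0.54981082 0.29655854 0.20508957] [-1.79991638e+02 -1.97022482e-02  1.62814668e+02] 0.02794037323556364 [-0.1053818   0.16972524  0.08078043] [ 0.02554132 -0.00676575  0.02829912]
[[ 4.26618173e-04 -9.61078329e-01 -2.76275701e-01  8.07714205e-02]
 [ 9.99999446e-01  6.75840399e-04 -8.06866561e-04  1.65391831e-04]
 [ 9.62180246e-04 -2.76275204e-01  9.61078085e-01 -1.99639070e-01]
 [ 0.00000000e+00  0.00000000e+00  0.00000000e+00  1.00000000e+00]]
```

View pics/w1.png

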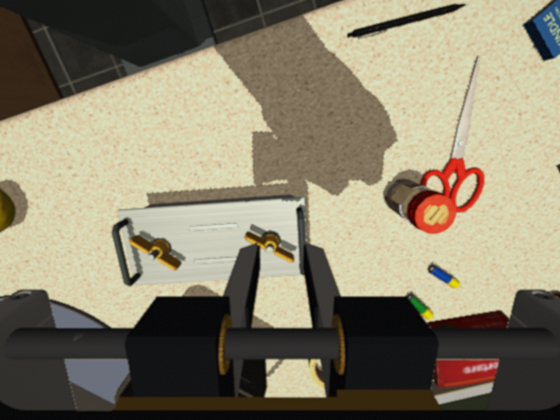

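The wrist view shows the whole lid, with the nuts at (157,250) and (270,243). I'll measure heights, axes and wing directions.

```bash
cat >> h.py <<'E'
def nuts(c,box,zmin=.076):
    P=cloud(c);hsv=cv2.cvtColor(c["frame"],cv2.COLOR_BGR2HSV)
    b=(hsv[...,1]>110)&(hsv[...,0]>8)&(hsv[...,0]<32)&(P[...,2]>zmin)&(P[...,2]<.11)&(c["range_z"]>0)
    m=np.zeros(b.shape,bool);u0,u1,v0,v1=box;m[v0:v1,u0:u1]=1;b&=m
    n,l,s,ce=cv2.connectedComponentsWithStats(b.astype(np.uint8))
    for i in range(1,n):
        if s[i,4]<60: continue
        q=P[l==i];zt=np.percentile(q[:,2],95);q=q[q[:,2]>zt-.004]
        r=cv2.minAreaRect((q[:,:2]*1000).astype(np.float32))
        w=q[:,:2]-q[:,:2].mean(0);_,sv,V=np.linalg.svd(w,full_matrices=False)
        print("nut px",ce[i].round(),s[i,4],"top",zt.round(4),"centre",np.round(r[0],1),"size",np.round(r[1],1),"ang",np.degrees(np.arctan2(V[0,1],V[0,0])).round(1)%180)
def lid(c,box):
    P=cloud(c);u0,u1,v0,v1=box;m=np.zeros(P.shape[:2],bool);m[v0:v1,u0:u1]=1
    m&=(abs(P[...,2]-.064)<.004)&(c["range_z"]>0)
    m=cv2.morphologyEx(m.astype(np.uint8),cv2.MORPH_OPEN,np.ones((5,5)))>0
    q=P[m];print("lid z",np.median(q[:,2]),cv2.minAreaRect((q[:,:2]*1000).astype(np.float32)))
E
python3 - <<'E'
from h import *
c=np.load("w1.npz");nuts(c,(100,320,190,290));lid(c,(90,320,180,300))
P=cloud(c)
print("table",np.median(P[120:180,60:120][...,2]))
E
```

```text
nut px [270. 245.] 454 top 0.0976 centre [593.9 268.9] size [61.  5.] ang 44.2
nut px [155. 252.] 534 top 0.0915 centre [562.8 136.5] size [62.2  5.9] ang 37.0
lid z 0.06415937290685769 ((578.442626953125, 202.3539581298828), (226.23439025878906, 102.19027709960938), 76.79052734375)
table 0.0003871825307173449
```

>>> carry_out --series '[[[-0.671,-0.179,0,0,0,0],[-0.671,-0.179,0,0,0,0],[-0.671,-0.179,0,0,0,0],[0,0,0,0,0,-0.908],[0,0,0,0,0,-0.908],[0,0,0,0,0,-0.908],[0,0,0,0,0,-0.908],[0,0,0,0,0,0]]]'

```text
t: 3.9
ee_pos: [0.595, 0.2683, 0.205]
eef_rot: [-180.0, -0.0, -166.0]
wrist_force: [-1.4, -0.4, -0.1]
finger_gap: 0.0282
finger_force: 0.0
```

>>> carry_out --series '[[[0,0,1,0,0,0],[0,0,1,0,0,0],[0,0,0,0,0,0],[0,0,0,0,0,0]]]'

```text
t: 4.4
ee_pos: [0.5949, 0.269, 0.1561]
eef_rot: [180.0, 0.1, -166.1]
wrist_force: [-0.3, -0.2, -0.3]
finger_gap: 0.0284
finger_force: 0.0
```

```bash
cat > look.py <<'E'
import sys
from rig import *
from h import *
from scipy.spatial.transform import Rotation as R
np.set_printoptions(precision=4,suppress=True)
o=get_obs();c=dict(read_camera("wrist"))
T=np.eye(4);T[:3,:3]=R.from_euler("xyz",o["eef_rot"],degrees=True).as_matrix();T[:3,3]=o["ee_pos"];c["T"]=T@c["hand_eye"]
print(o["t"],o["ee_pos"],o["eef_rot"],"q7",o["joint_pos"][6],"gap",o["finger_gap"],o["wrist_force"],o["wrist_torque"])
nuts(c,(0,560,0,420))
try: lid(c,(0,560,0,300))
except Exception as e: print(e)
if len(sys.argv)>1: cv2.imwrite(sys.argv[1],c["frame"])
E
python3 look.py pics/w2.png
```

```text
4.4 [0.5949 0.269  0.1561] [ 179.9997    0.0502 -166.0648] q7 78.90853152783376 gap 0.02835246793765707 [-0.2861 -0.2352 -0.3118] [ 0.057  -0.0325 -0.0505]
nut px [147. 147.] 814 top 0.0917 centre [562.9 136.3] size [61.8  5.7] ang 37.2
nut px [280. 213.] 527 top 0.0978 centre [592.4 268.4] size [60.3  6.4] ang 44.3
nut px [467. 276.] 434 top 0.1076 centre [603.8 450.5] size [28.3 22.1] ang 77.4
lid z 0.06410401994250153 ((584.1881713867188, 197.29733276367188), (214.07032775878906, 419.331787109375), 21.128196716308594)
```

View pics/w2.png

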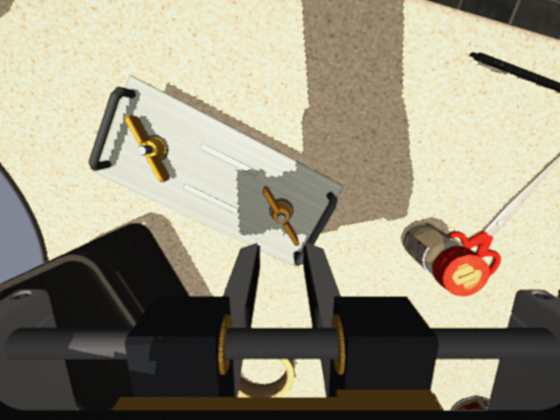

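The view shows the loose nut at (280,213) on the lid, below and ahead of the fingers. Heights and position agree with the model, so I'll descend.

>>> carry_out --series '[[[0.05,0,0.816,0,0,0],[0,0,0.816,0,0,0],[0,0,0.816,0,0,0],[0,0,0.4,0,0,0],[0,0,0.416,0,0,0],[0,0,0,0,0,0]]]'

```text
t: 5.2
ee_pos: [0.5929, 0.2686, 0.0731]
eef_rot: [-180.0, -0.0, -166.0]
wrist_force: [-0.0, 0.2, -0.4]
finger_gap: 0.0282
finger_force: 0.0
```

>>> carry_out --series '[[[0,0,0,0,0,0.6],[0,0,0,0,0,0.6],[0,0,0,0,0,0.6],[0,0,0,0,0,0.6],[0,0,0,0,0,0.6],[0,0,0,0,0,0.6],[0,0,0,0,0,0.6]]]'

```text
t: 6.08
ee_pos: [0.5937, 0.2688, 0.0743]
eef_rot: [180.0, 0.1, 157.8]
wrist_force: [1.1, -0.8, -0.7]
finger_gap: 0.0281
finger_force: 0.7
```

```bash
python3 look.py pics/w3.png
```

```text
6.075 [0.5937 0.2688 0.0743] [179.9572   0.0556 157.761 ] q7 47.559849673157004 gap 0.028103196093741074 [ 1.144  -0.8079 -0.6904] [-0.2259 -0.3211  0.0267]
nut px [275. 245.] 1130 top 0.0975 centre [587.5 268.1] size [51.  10.6] ang 30.3
nut px [ 94. 276.] 1671 top 0.0915 centre [562.8 136.8] size [63.1  5.5] ang 36.8
lid z 0.06416901380565615 ((592.5267944335938, 264.5613098144531), (353.486083984375, 103.507080078125), 77.39230346679688)
```

View pics/w3.png

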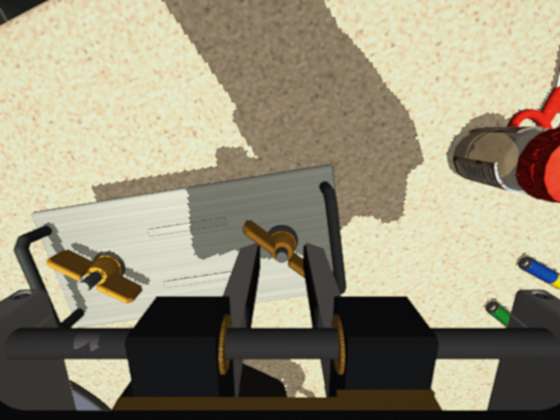

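The nut is turning, with the fingers at (245,260) and (318,260) on the push faces. I'll continue the stroke.

>>> carry_out --series '[[[0,0,0,0,0,0.7],[0,0,0,0,0,0.7],[0,0,0,0,0,0.7],[0,0,0,0,0,0.7],[0,0,0,0,0,0.7],[0,0,0,0,0,0.7],[0,0,0,0,0,0.7],[0,0,0,0,0,0.7]]]'

```text
t: 7.12
ee_pos: [0.5934, 0.2689, 0.0742]
eef_rot: [180.0, -0.0, 109.7]
wrist_force: [0.8, -0.4, 0.8]
finger_gap: 0.0281
finger_force: 0.7
```

```bash
python3 look.py
```

```text
7.125 [0.5934 0.2689 0.0742] [179.9521  -0.011  109.7068] q7 5.80188063069261 gap 0.028062352859482647 [ 0.7597 -0.4051  0.7544] [-0.1963 -0.0868 -0.0333]
nut px [275. 244.] 1081 top 0.0969 centre [588.4 274.1] size [12.8 49.4] ang 164.6
lid z 0.06417788628709187 ((602.8294067382812, 305.1280517578125), (251.2586212158203, 101.8252182006836), 76.79388427734375)
```

>>> carry_out --series '[[[0,0,0,0,0,0.7],[0,0,0,0,0,0.7],[0,0,0,0,0,0.7],[0,0,0,0,0,0.7],[0,0,0,0,0,0.7],[0,0,0,0,0,0.7],[0,0,0,0,0,0.7],[0,0,0,0,0,0.7]]]'

```text
t: 8.18
ee_pos: [0.5934, 0.2692, 0.0741]
eef_rot: [180.0, -0.1, 61.7]
wrist_force: [1.4, 1.0, 0.0]
finger_gap: 0.0283
finger_force: 0.6
```

>>> carry_out --series '[[[0,0,0,0,0,0.7],[0,0,0,0,0,0.7],[0,0,0,0,0,0.7],[0,0,0,0,0,0.7],[0,0,0,0,0,0.7],[0,0,0,0,0,0.7],[0,0,0,0,0,0.7],[0,0,0,0,0,0.7]]]'

```text
t: 9.18
ee_pos: [0.5934, 0.2692, 0.0741]
eef_rot: [-180.0, -0.0, 13.6]
wrist_force: [0.9, 0.2, 1.0]
finger_gap: 0.0284
finger_force: 0.6
```

>>> carry_out --series '[[[0,0,0,0,0,0.7],[0,0,0,0,0,0.7],[0,0,0,0,0,0.7],[0,0,0,0,0,0.7],[0,0,0,0,0,0.7],[0,0,0,0,0,0.7],[0,0,0,0,0,0.7],[0,0,0,0,0,0]]]'

```text
t: 10.18
ee_pos: [0.5933, 0.269, 0.0738]
eef_rot: [-180.0, -0.0, -28.4]
wrist_force: [-0.1, -1.0, 2.5]
finger_gap: 0.0281
finger_force: 1.4
```

```bash
python3 look.py
```

```text
10.175 [0.5933 0.269  0.0738] [-179.9856   -0.0149  -28.3801] q7 -113.10322290826328 gap 0.028138150215716033 [-0.1174 -1.0058  2.5093] [0.1122 0.0512 0.0032]
nut px [464. 190.] 700 top 0.0917 centre [576.5 146.2] size [31.4  6.1] ang 36.5
nut px [510. 212.] 249 top 0.0923 centre [550.3 126.2] size [26.   4.9] ang 36.599999999999994
nut px [273. 242.] 1059 top 0.0946 centre [602.4 269.4] size [47.7 11.9] ang 35.19999999999999
lid z 0.06421901324568641 ((619.526611328125, 192.67630004882812), (226.08815002441406, 186.02867126464844), 77.0428695678711)
```

Stroke 1 turned the nut about 195°, leaving about 170°. I'll lift and swing back.

>>> carry_out --series '[[[0,0,0,0,0,-0.7],[0,0,-0.8,0,0,0],[0,0,-1,0,0,0],[0,0,0,0,0,-0.97],[0,0,0,0,0,-0.97],[0,0,0,0,0,-0.97],[0,0,0,0,0,-0.97],[0,0,0,0,0,-0.97]]]'

```text
t: 11.22
ee_pos: [0.5934, 0.2686, 0.12]
eef_rot: [180.0, -0.0, 19.4]
wrist_force: [0.7, -0.4, -0.3]
finger_gap: 0.0283
finger_force: 0.0
```

>>> carry_out --series '[[[0,0,0,0,0,-0.97],[0,0,0,0,0,-0.97],[0,0,0,0,0,-0.97],[0,0,0,0,0,-0.97],[0,0,0,0,0,-0.97],[0,0,0,0,0,-0.97],[0,0,0,0,0,-0.97],[0,0,0,0,0,-0.97]]]'

```text
t: 12.22
ee_pos: [0.5935, 0.2684, 0.12]
eef_rot: [179.9, 0.0, 86.0]
wrist_force: [-0.1, -0.5, -0.1]
finger_gap: 0.0282
finger_force: 0.0
```

>>> carry_out --series '[[[0,0,0,0,0,-0.97],[0,0,0,0,0,-0.97],[0,0,0,0,0,-0.97],[0,0,0,0,0,-0.97],[0,0,0,0,0,-0.97],[0,0,0,0,0,-0.97],[0,0,0,0,0,-0.97],[0,0,0,0,0,-0.97]]]'

```text
t: 13.22
ee_pos: [0.5936, 0.2682, 0.1199]
eef_rot: [180.0, 0.1, 152.7]
wrist_force: [0.4, 0.1, -0.8]
finger_gap: 0.0281
finger_force: 0.0
```

>>> carry_out --series '[[[0,0,0,0,0,-0.97],[0,0,0,0,0,-0.97],[0,0,0,0,0,0],[0,0,0,0,0,0]]]'

```text
t: 13.72
ee_pos: [0.5934, 0.2684, 0.1192]
eef_rot: [-180.0, 0.0, 169.0]
wrist_force: [-0.5, 0.1, 0.0]
finger_gap: 0.0282
finger_force: 0.0
```

```bash
python3 look.py pics/w4.png
```

```text
13.725 [0.5934 0.2684 0.1192] [-179.9946    0.038   168.9646] q7 58.023371463340446 gap 0.02820533151317537 [-0.511   0.1442  0.0278] [-0.0221  0.0311  0.0268]
nut px [523. 207.] 866 top 0.1077 centre [603.8 450.4] size [27.8 22.3] ang 72.6
nut px [119. 222.] 1073 top 0.0915 centre [563.2 137. ] size [62.1  5.2] ang 37.0
nut px [278. 225.] 709 top 0.0946 centre [590.3 266.5] size [55.1  5.8] ang 38.7
lid z 0.06417011612479748 ((591.9823608398438, 259.1206970214844), (341.8170471191406, 102.09060668945312), 76.90003204345703)
```

View pics/w4.png

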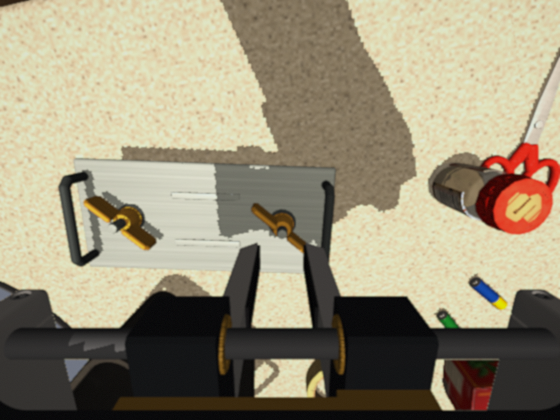

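Nut still at +3.1 mm (≈185° left), wing at (280,225) and free of the fingers. I'll turn back a little more, descend and start stroke 2.

>>> carry_out --series '[[[0,0,0,0,0,-0.7],[0,0,0,0,0,-0.7],[0,0,0.7,0,0,0],[0,0,0.6,0,0,0],[0,0,0.5,0,0,0],[0,0,0,0,0,0]]]'

```text
t: 14.52
ee_pos: [0.5924, 0.2684, 0.0721]
eef_rot: [-179.9, -0.1, -178.8]
wrist_force: [0.9, 0.6, 0.6]
finger_gap: 0.0281
finger_force: 0.0
```

>>> carry_out --series '[[[0,0,0,0,0,0.7],[0,0,0,0,0,0.7],[0,0,0,0,0,0.7],[0,0,0,0,0,0.7],[0,0,0,0,0,0.7],[0,0,0,0,0,0.7],[0,0,0,0,0,0.7],[0,0,0,0,0,0.7]]]'

```text
t: 15.52
ee_pos: [0.5934, 0.269, 0.0742]
eef_rot: [180.0, 0.0, 132.9]
wrist_force: [-0.1, 0.5, 0.9]
finger_gap: 0.0283
finger_force: 0.4
```

>>> carry_out --series '[[[0,0,0,0,0,0.7],[0,0,0,0,0,0.7],[0,0,0,0,0,0.7],[0,0,0,0,0,0.7],[0,0,0,0,0,0.7],[0,0,0,0,0,0.7],[0,0,0,0,0,0.7],[0,0,0,0,0,0.7]]]'

```text
t: 16.52
ee_pos: [0.5933, 0.269, 0.074]
eef_rot: [180.0, -0.0, 84.8]
wrist_force: [-0.5, 0.8, -0.2]
finger_gap: 0.0285
finger_force: 0.0
```

>>> carry_out --series '[[[0,0,0,0,0,0.7],[0,0,0,0,0,0.7],[0,0,0,0,0,0.7],[0,0,0,0,0,0.7],[0,0,0,0,0,0.7],[0,0,0,0,0,0.7],[0,0,0,0,0,0.7],[0,0,0,0,0,0.7]]]'

```text
t: 17.52
ee_pos: [0.5933, 0.2691, 0.074]
eef_rot: [-180.0, -0.0, 36.6]
wrist_force: [-0.6, -0.1, -0.3]
finger_gap: 0.0282
finger_force: 0.0
```

```bash
python3 look.py
```

```text
17.525 [0.5933 0.2691 0.074 ] [-179.9933   -0.0395   36.6333] q7 -55.553747238282895 gap 0.028221894474512014 [-0.5941 -0.0763 -0.3335] [-0.0646  0.179   0.007 ]
nut px [15. 58.] 1508 top 0.1079 centre [605.1 445.8] size [27.1 19.8] ang 35.19999999999999
nut px [283. 234.] 583 top 0.0948 centre [607.5 277.8] size [30.5  8. ] ang 39.80000000000001
nut px [284. 277.] 177 top 0.0951 centre [580.7 258. ] size [22.8  4.1] ang 38.69999999999999
lid z 0.06419239435285602 ((630.6903076171875, 273.9632873535156), (172.32431030273438, 305.6088562011719), 34.27155685424805)
```

The numbers suggest stroke 2 passed without turning the nut, so I'll look.

```bash
python3 - <<'E'
from rig import *
import cv2,numpy as np
c=read_camera("wrist");s=read_camera("side")
a=cv2.resize(c["frame"][150:330,160:400],(640,480),interpolation=cv2.INTER_CUBIC)
b=cv2.resize(s["frame"][200:275,245:300],None,fx=6,fy=6,interpolation=cv2.INTER_CUBIC)[:450]
im=np.zeros((600,800,3),np.uint8);im[:360,:480]=cv2.resize(a,(480,360));im[:b.shape[0],480:480+min(320,b.shape[1])]=b[:,:320]
cv2.imwrite("pics/w5.png",im)
E
```

```text
(no output)
```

View pics/w5.png

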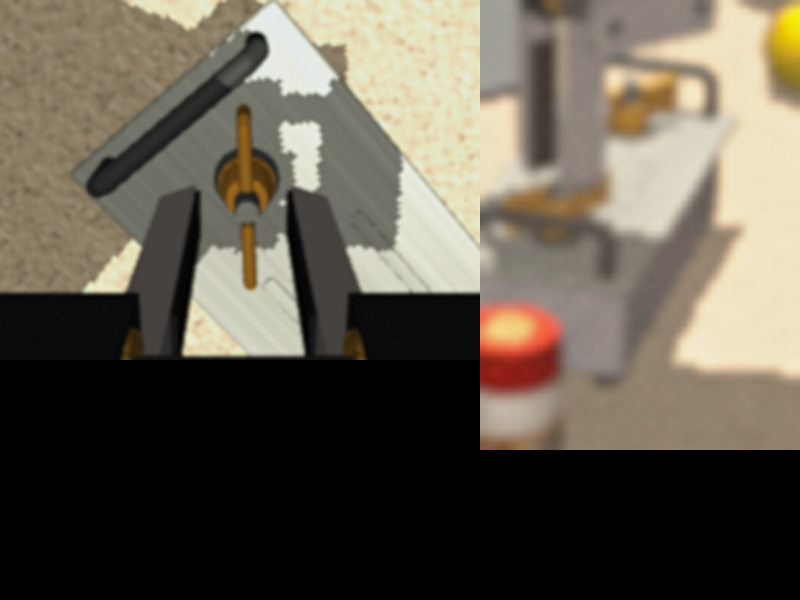

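The picture shows the fingers standing beside the wings (crop, wing at (245,180)). In the side view the fingertips end about at the wing tops, so the tips of the part-open fingers sit higher than the TCP. I'll check this by depth.

```bash
python3 - <<'E'
from rig import *
from h import *
from scipy.spatial.transform import Rotation as R
o=get_obs();c=dict(read_camera("wrist"))
P=cloud(c,c["hand_eye"])  # tool frame
np.set_printoptions(precision=1,suppress=True,linewidth=150)
for u in (242,250,256,310,318,324):
    print(u,[(v,(P[v,u]*1000).round(1).tolist()) for v in (240,246,250,256,264,280)])
E
```

```text
242 [(240, [-0.3, -29.7, 8.8]), (246, [-4.9, -29.8, 8.2]), (250, [9.6, -24.0, -33.2]), (256, [9.6, -22.8, -42.1]), (264, [9.4, -21.5, -52.2]), (280, [9.6, -19.2, -70.1])]
250 [(240, [-0.5, -23.7, 9.4]), (246, [9.3, -19.8, -26.1]), (250, [9.3, -19.2, -32.5]), (256, [9.5, -18.2, -41.9]), (264, [8.9, -17.3, -51.1]), (280, [9.3, -15.4, -69.7])]
256 [(240, [-0.6, -19.2, 9.7]), (246, [9.5, -16.0, -26.7]), (250, [9.3, -15.5, -32.6]), (256, [8.0, -15.0, -38.5]), (264, [8.0, -14.2, -49.1]), (280, [0.3, -14.0, -53.4])]
310 [(240, [-0.8, 21.8, 10.2]), (246, [9.5, 18.0, -26.6]), (250, [9.2, 17.5, -32.4]), (256, [9.4, 16.7, -41.5]), (264, [9.2, 15.7, -51.7]), (280, [7.9, 14.3, -67.0])]
318 [(240, [-1.0, 27.9, 10.7]), (246, [-5.6, 28.0, 10.0]), (250, [9.5, 22.3, -33.0]), (256, [9.8, 21.2, -42.5]), (264, [9.6, 20.0, -52.6]), (280, [9.5, 17.9, -70.0])]
324 [(240, [-0.6, 32.3, 9.8]), (246, [-5.3, 32.5, 9.2]), (250, [9.0, 26.1, -31.9]), (256, [9.5, 24.7, -41.8]), (264, [9.1, 23.4, -51.5]), (280, [10.0, 20.7, -70.9])]
```

Confirmed: the fingertips are about 21 mm above the TCP at this opening, so the contact was only a graze near the wing tops. I'll lift slightly, swing back and go about 19 mm lower.

>>> carry_out --series '[[[0,0,-0.5,0,0,0],[0,0,0,0,0,-0.94],[0,0,0,0,0,-0.94],[0,0,0,0,0,-0.94],[0,0,0,0,0,-0.94],[0,0,0,0,0,-0.94],[0,0,0,0,0,-0.94],[0,0,0,0,0,-0.94]]]'

```text
t: 18.73
ee_pos: [0.5935, 0.2686, 0.0872]
eef_rot: [179.9, -0.0, 93.7]
wrist_force: [-0.1, -0.5, -1.5]
finger_gap: 0.0281
finger_force: 0.0
```

>>> carry_out --series '[[[0,0,0,0,0,-0.94],[0,0,0,0,0,-0.94],[0,0,0,0,0,-0.94],[0,0,0,0,0,-0.94],[0,0,0,0,0,-0.94],[0,0,0,0,0,-0.94],[0,0,0,0,0,-0.94],[0,0,0,0,0,-0.94]]]'

```text
t: 19.73
ee_pos: [0.5936, 0.2685, 0.0872]
eef_rot: [180.0, 0.1, 158.3]
wrist_force: [-0.5, 0.2, -0.0]
finger_gap: 0.0279
finger_force: 0.0
```

>>> carry_out --series '[[[0,0,0,0,0,-0.94],[0,0,0,0,0,-0.94],[0,0,0,0,0,-0.94],[0,0,0,0,0,-0.94],[0,0,0,0,0,0],[0,0,0,0,0,0]]]'

```text
t: 20.48
ee_pos: [0.5934, 0.2686, 0.0866]
eef_rot: [-180.0, 0.0, -169.8]
wrist_force: [-0.7, 0.3, 0.2]
finger_gap: 0.0283
finger_force: 0.0
```

```bash
python3 look.py
```

```text
20.475 [0.5934 0.2686 0.0866] [-179.9903    0.0354 -169.8385] q7 77.44522519168821 gap 0.028253882895399218 [-0.6738  0.2632  0.2373] [ 0.0422 -0.0217  0.001 ]
nut px [ 99. 168.] 1654 top 0.0916 centre [562.9 136.9] size [62.7  5.6] ang 37.0
nut px [280. 241.] 902 top 0.0946 centre [593.1 268. ] size [61.3  7.6] ang 39.0
lid z 0.06412007584532936 ((624.007080078125, 254.72091674804688), (349.1021423339844, 166.85275268554688), 76.95551300048828)
```

>>> carry_out --series '[[[0,0,0.5,0,0,0],[0,0,0.4,0,0,0],[0,0,0.36,0,0,0],[0,0,0,0,0,0]]]'

```text
t: 21.02
ee_pos: [0.5926, 0.2685, 0.0535]
eef_rot: [-180.0, -0.1, -169.7]
wrist_force: [1.2, 0.7, -1.0]
finger_gap: 0.0283
finger_force: 0.0
```

>>> carry_out --series '[[[0,0,0,0,0,0.7],[0,0,0,0,0,0.7],[0,0,0,0,0,0.7],[0,0,0,0,0,0.7],[0,0,0,0,0,0.7],[0,0,0,0,0,0.7],[0,0,0,0,0,0.7],[0,0,0,0,0,0.7]]]'

```text
t: 22.02
ee_pos: [0.5934, 0.2686, 0.0548]
eef_rot: [180.0, 0.0, 142.0]
wrist_force: [0.6, -1.5, -0.5]
finger_gap: 0.0281
finger_force: 0.6
```

```bash
python3 look.py
```

```text
22.025 [0.5934 0.2686 0.0548] [179.9827   0.0296 142.0019] q7 36.22130735628899 gap 0.02814496567961929 [ 0.6425 -1.5079 -0.4901] [-0.298  -0.2281  0.0546]
nut px [274. 255.] 1283 top 0.0943 centre [587.5 268.8] size [49.3  9.2] ang 14.1
nut px [ 86. 325.] 296 top 0.0827 centre [550.7 132.2] size [35.4  4.1] ang 47.6
lid z 0.06413929362544887 ((593.4072265625, 269.17840576171875), (350.43084716796875, 103.59280395507812), 77.51313781738281)
```

Now engaged and turning. Continue.

>>> carry_out --series '[[[0,0,0,0,0,0.7],[0,0,0,0,0,0.7],[0,0,0,0,0,0.7],[0,0,0,0,0,0.7],[0,0,0,0,0,0.7],[0,0,0,0,0,0.7],[0,0,0,0,0,0.7],[0,0,0,0,0,0.7]]]'

```text
t: 23.08
ee_pos: [0.5932, 0.2692, 0.0548]
eef_rot: [180.0, -0.0, 94.0]
wrist_force: [0.7, 1.3, -1.2]
finger_gap: 0.0284
finger_force: 0.8
```

>>> carry_out --series '[[[0,0,0,0,0,0.7],[0,0,0,0,0,0.7],[0,0,0,0,0,0.7],[0,0,0,0,0,0.7],[0,0,0,0,0,0.7],[0,0,0,0,0,0.7],[0,0,0,0,0,0.7],[0,0,0,0,0,0.7]]]'

```text
t: 24.08
ee_pos: [0.5933, 0.2692, 0.0548]
eef_rot: [-180.0, -0.0, 45.9]
wrist_force: [1.3, 0.8, -1.3]
finger_gap: 0.028
finger_force: 0.7
```

>>> carry_out --series '[[[0,0,0,0,0,0.7],[0,0,0,0,0,0.7],[0,0,0,0,0,0.7],[0,0,0,0,0,0.5],[0,0,0,0,0,0.3],[0,0,0,0,0,0],[0,0,0,0,0,0]]]'

```text
t: 24.95
ee_pos: [0.5932, 0.2689, 0.0547]
eef_rot: [-180.0, -0.0, 21.1]
wrist_force: [0.7, 0.2, 0.5]
finger_gap: 0.0283
finger_force: 0.4
```

```bash
python3 look.py
```

```text
24.95 [0.5932 0.2689 0.0547] [-179.9948   -0.0097   21.1434] q7 -67.13546410635921 gap 0.02829430600085827 [0.7017 0.1507 0.5005] [ 0.0669 -0.163   0.0338]
nut px [275. 252.] 1172 top 0.0925 centre [598.9 274.4] size [54.  9.] ang 68.9
nut px [433. 323.] 97 top 0.0872 centre [587.7 155.7] size [2.3 3.8] ang 170.9
nut px [446. 383.] 317 top 0.0918 centre [548.3 125.3] size [21.7  4.7] ang 37.0
lid z 0.06419644603648617 ((626.8072509765625, 270.5553894042969), (188.67697143554688, 310.2882080078125), 31.646011352539062)
```

>>> carry_out --series '[[[0,0,0,0,0,0.6],[0,0,0,0,0,0.6],[0,0,0,0,0,0.6],[0,0,0,0,0,0.6],[0,0,0,0,0,0.5],[0,0,0,0,0,0.2],[0,0,0,0,0,0.1],[0,0,0,0,0,0]]]'

```text
t: 26.0
ee_pos: [0.5931, 0.2687, 0.0546]
eef_rot: [180.0, -0.0, -6.4]
wrist_force: [1.5, -1.3, -0.5]
finger_gap: 0.0283
finger_force: 0.6
```

```bash
python3 look.py
```

```text
26.0 [0.5931 0.2687 0.0546] [179.9963  -0.0004  -6.422 ] q7 -90.91657183105382 gap 0.028271937961396123 [ 1.5149 -1.3221 -0.5285] [-0.0976 -0.1808  0.0313]
nut px [275. 252.] 1170 top 0.0919 centre [599.7 270.2] size [53.   9.4] ang 42.400000000000006
nut px [482. 274.] 934 top 0.0919 centre [568.1 140.9] size [51.5  6.9] ang 36.099999999999994
lid z 0.06423112344463733 ((590.2459716796875, 257.964111328125), (202.6767578125, 338.5220031738281), 20.42095947265625)
```

>>> carry_out --series '[[[0,0,0,0,0,0.2],[0,0,0,0,0,0.2],[0,0,0,0,0,0.1],[0,0,0,0,0,0]]]'

```text
t: 26.55
ee_pos: [0.593, 0.2687, 0.0545]
eef_rot: [180.0, -0.0, -10.8]
wrist_force: [1.4, -0.3, -0.7]
finger_gap: 0.0282
finger_force: 0.5
```

>>> carry_out --series '[[[0,0,0,0,0,0.1],[0,0,0,0,0,0.1],[0,0,0,0,0,0]]]'

```text
t: 26.92
ee_pos: [0.5932, 0.2686, 0.0546]
eef_rot: [180.0, -0.0, -12.5]
wrist_force: [2.6, -1.3, -1.6]
finger_gap: 0.028
finger_force: 1.1
```

```bash
python3 look.py
```

```text
26.925 [0.5932 0.2686 0.0546] [179.9863  -0.0152 -12.51  ] q7 -96.20643937556493 gap 0.027952748277914437 [ 2.6064 -1.2795 -1.5685] [-0.2391 -0.3741  0.0282]
nut px [274. 252.] 1157 top 0.0919 centre [600.5 269.9] size [51.7  9.6] ang 37.30000000000001
nut px [482. 250.] 812 top 0.0917 centre [577.6 146.7] size [29.5  5. ] ang 37.19999999999999
nut px [518. 282.] 196 top 0.092 centre [552.4 127.9] size [20.5  4.6] ang 40.0
lid z 0.06423600451796194 ((646.9054565429688, 258.8050231933594), (367.68853759765625, 189.9303741455078), 77.59337615966797)
```

>>> carry_out --series '[[[0,0,0,0,0,0.1],[0,0,0,0,0,0.1],[0,0,0,0,0,0]]]'

```text
t: 27.35
ee_pos: [0.5934, 0.2684, 0.0546]
eef_rot: [180.0, -0.0, -14.3]
wrist_force: [4.0, -3.3, -1.2]
finger_gap: 0.0283
finger_force: 2.4
```

```bash
python3 look.py
```

```text
27.35 [0.5934 0.2684 0.0546] [179.9809  -0.0396 -14.2668] q7 -97.73087948880384 gap 0.028253429153801482 [ 4.0129 -3.2985 -1.1857] [-0.5958 -0.9597  0.026 ]
nut px [482. 244.] 823 top 0.0917 centre [576.  146.1] size [31.1  5.7] ang 36.5
nut px [274. 253.] 1175 top 0.0918 centre [599.4 270.9] size [51.9  8.9] ang 37.19999999999999
nut px [523. 278.] 268 top 0.0921 centre [550.8 126.9] size [25.6  4.8] ang 37.0
lid z 0.06422123588797804 ((646.170654296875, 253.87120056152344), (360.0675964355469, 190.67259216308594), 75.752685546875)
```

The force has risen to about 5 N while the wing angle stays at the home angle (37°), so the nut is stopped home. I'll back off and lift clear.

>>> carry_out --series '[[[0,0,0,0,0,-0.5],[0,0,0,0,0,-0.7],[0,0,-0.8,0,0,0],[0,0,-1,0,0,0],[0,0,-1,0,0,0],[0,0,-1,0,0,0],[0,0,-1,0,0,0],[0,0,0,0,0,0]]]'

```text
t: 28.4
ee_pos: [0.5938, 0.269, 0.1775]
eef_rot: [-179.9, -0.1, -4.1]
wrist_force: [-0.2, -0.2, -0.7]
finger_gap: 0.0286
finger_force: 0.0
```

```bash
python3 look.py pics/w6.png
```

```text
28.4 [0.5938 0.269  0.1775] [-179.887   -0.136   -4.052] q7 -93.31536554358063 gap 0.02857532837353368 [-0.2349 -0.2119 -0.7183] [ 0.0034  0.147  -0.0289]
nut px [282. 208.] 413 top 0.0921 centre [594.8 267.5] size [61.7  6.4] ang 36.80000000000001
nut px [ 93. 219.] 529 top 0.1078 centre [603.8 450. ] size [26.7 22. ] ang 75.4
nut px [403. 221.] 274 top 0.0916 centre [576.  144.9] size [31.5  7.2] ang 36.0
nut px [421. 244.] 105 top 0.0922 centre [548.9 125.3] size [22.7  4.4] ang 36.69999999999999
lid z 0.06425904420641984 ((589.3297119140625, 192.94491577148438), (224.05662536621094, 418.3841857910156), 24.17732048034668)
```

View pics/w6.png

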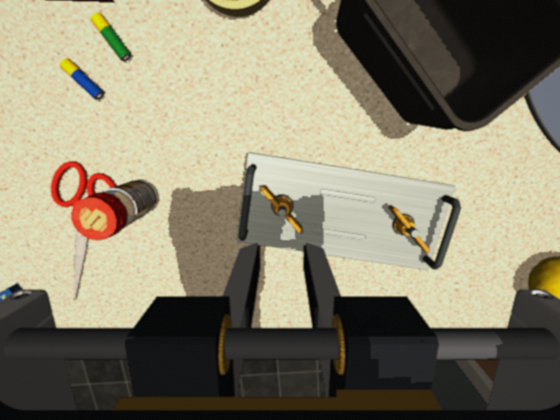

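Both nuts now stand at the same height and the same 37° angle, the nut at (282,208) and the tight one at (410,225). The mould is unmoved and the gripper is clear, so I'll hand in.

```bash
python3 -c "
from rig import *
print(job_done())"
```

```text
the job is handed in; nothing more can be done
None
```

The loose wing nut was pushed clockwise until it stopped home against the lid, in line and level with the tight one. One swing skimmed over the wings without turning it and was redone lower. I saw no movement of the mould, the other nut or the things around, and handed in with the gripper clear at about 28 s.

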